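Press the fresh filter cassette home in the bench air cleaner

TASK

Take the fresh white filter cassette by its blue handle bar and fit it into the empty sloping bay of the bench air cleaner, handle outwards. Press it in past the spring catches until it snaps home and its face sits flush with the sloping face of the cleaner, then let go. Leave the grey spray can, the paint tin and the cork sanding block where they are.

Things in the scene. Friction and masses are not known exactly. Their poses are not given: they have to be found in the camera images.
- cassette: Loose filter cassette, about 0.22 kg, lying handle up: white frame 90 mm (x) by 130 mm (y) by 34 mm (z) with a white grille over a dark filter; on its middle a blue handle bar 14 mm (x) by 70 mm (y), 24 mm tall (58 mm over all). Origin: centre of the underside; z points out of the face. The same after a half turn about z. Its foot is bevelled 6 mm all round to lead it into the bay.
- cassette_face (a point): centre of the cassette's face (the white grille), 34 mm above the underside, at the foot of the handle bar; axes as the cassette's. Below it a groove 6 mm deep runs along each short end, 13 to 27 mm above the underside, for the spring catches
- handle_top (a point): centre of the top of the blue handle bar, 58 mm above the cassette's underside
- filter_bay: Fixed grey head of the bench air cleaner, face 150 by 190 mm, with the empty bay in its middle: 94 mm (x) by 134 mm (y), 34 mm deep, so 2 mm of play all round the cassette. Origin: centre of the bay's mouth, in the plane of the face, 170 mm above the bench. z points out of the face, leaning 25 degrees from vertical towards the robot; x points up the slope, y along it to the left.
- grey_spray: bystander: grey spray can with a yellow cap, 66 mm across, 200 mm tall, loose; origin at the centre of its underside
- paint_tin: bystander: closed white paint tin with a blue band, 75 mm across, 100 mm tall, loose; origin at the centre of its underside
- catch_left_nose (a point): Nose of the orange spring catch in the left short wall of the bay: a round bar that stands 7 mm into the bay, its axis 14.5 mm below the face. It yields sideways. The cassette set in loosely rests on both catches about 21 mm proud of the face; pushing it past them takes about 8 to 13 N (over by 15 mm proud); pushed on, they snap into its grooves and hold it
- catch_right_nose (a point): Nose of the orange spring catch in the right short wall of the bay: a round bar that stands 7 mm into the bay, its axis 14.5 mm below the face. As the left one
- seal (a point): middle of the sprung sealing frame on the bay's floor, 28 mm below the face; it yields 6 mm down to the stop with about 4 N, and holds the snapped-in cassette up against the catches, its face then within about 1 mm of the face of the head
- sanding_block: bystander: tan cork sanding block lying flat, 112 mm (x) by 62 mm (y) by 26 mm, loose; origin at the centre of its underside

How it is judged:
By the outcome, as a careful person would: the job done as asked, in the order asked, and still so for the second after the job is handed in, with the robot touching nothing.
It also fails if it takes over 35 s, if anything falls off the work surface, if the arm or the gripper's body presses on something with over 40 N, if the wrist force passes 120 N, or if a joint passes its speed limit or range.

ROBOT

A 7-joint arm with a two-finger parallel gripper is mounted at the origin on a cart in front of the work surface, level with it; the furniture and walls round the work are solid. World frame = base frame: x ahead of the robot, y to its left, z up, the work surface at z = 0. Lengths are in m, angles in rad, forces in N, time in s.
With the tool pointing down it reaches from about 0.4 to 0.875 m from the base axis. Payload 6.5 kg.
Tool frame: the origin (TCP) lies midway between the tips of the shut fingers; the grasp point (between the pads) lies 19 mm behind it; z points along the fingers, y is the direction in which the jaws open and shut (so a half turn about z gives the same grasp; the last joint's range is limited). The gripper opens to 88 mm and grips with 3 to 60 N. Pads are 18 mm wide; open, the fingers measure 123 mm over their backs; the gripper's body (75 mm by 187 mm) begins 45 mm behind the grasp point.
Start: joints at [-1.388, 0.536, -0.004, 1.538, 0.003, 1.067, -0.071], TCP at [0.16, 0.63, 0.239] pointing down, gripper open.
Joint ranges: [-2.7, 2.7], [-0.37, 2.16], [-1.27, 1.26], [0.24, 2.4], [-1.31, 4.45], [0.19, 1.91], [-2.76, 2.76]. Speed limits (rad/s): [2.39, 2.39, 3.14, 3.14, 3.14, 3.14, 3.14].

INTERFACE

Orientations are given as a 3x3 rotation matrix whose columns are the frame's x, y, z axes.
In Python, from plant import arm gives the robot as it stands.
- The arm moves only by the tool move_arm, never from a script. Its argument "rows" is a list of rows, each a list of 4 numbers: the shift along the world's x, y, z in cm, then the turn about the world's z in rad. A call has 1 to 10 rows; each row shifts and turns the commanded pose from where the row before left it; what a row does not reach is not made up. A row lasts 1/10 s, in which the tool goes at most 50 mm and 8.59 degrees, less where a joint would pass 70% of its speed; a pose out of reach is approached as far as the arm can. A call is refused whole if a number of a shift passes 5 or a number of a turn 0.15, either way. A call with a gripper value outside its range is refused whole. "hand" is the opening in per cent of the stroke, from 0 (shut) to 100 (fully open), set as the call begins (left out, the last holds). The fingers move at their own pace and stop on an object; the grip force is fixed at half the most. Time passes only in rows, so rows that do not move let the fingers close. It gives the time, the measured TCP pose, the force and the opening at its end, in the units of the state.
- arm.sense(): the state, without advancing time (a new reading comes with each control period).
- arm.get_image(name): name is "scene" or "top" or "wrist"; returns a dict with "img" (384x512x3 uint8, blue, green, red), "depth" (384x512 float32, m along the optical axis (not along the pixel's ray), 0 where there is no reading), "fx", "fy", "cx", "cy" (pixels), "T" (4x4, takes a point from camera to world coordinates). Camera axes: x right, y up, looking along -z (the intrinsics and any distortion apply to the point x, -y, -z); pixel columns grow to the right and rows downward; lengths in m; the calibration is good to about 2 mm. A picture is of the moment at which its call begins.
- arm.job_done(): hands the job in, once; it reports no verdict.
Trained networks look in the newest picture that a camera, given by its name, has taken for a name from the list of things; names that differ only in an ending like _2 or _b are one class to them, and where a whole thing is asked for, a point or a joint stands for the part that bears it (a point fixed in the world has none). Each returns a list of dicts, best first, with "score" (0 to 1); they miss things now and then, are a little off and sometimes report something else, mostly with a low value. They report only what shows in the picture. A call takes as long as a camera call.
- arm.trace(camera, query): "region" (384x512 bool, what is visible of it) and "bbox" ([centre column, centre row, width, height] in pixels, round what is visible of it).
The state is a dict: "t": time; "qpos": joint angles; "dq": joint speeds; "tau": joint torques, N m; "tcp_pos": TCP position; "orientation": TCP orientation; "force": force on the tool from outside, world axes, zero at the start; "moment": the same for the moment, N m; "opening": finger opening in m.
Only numpy, scipy, OpenCV 4.12 (cv2) and the standard library are available. Lean on these libraries where they do the work, as an engineer would, in place of code of your own. Each camera call takes 0.05 s, during which the arm holds its last target.

## Working session

There is one attempt and no reset: what is moved stays moved. The work goes in short steps, Python scripts to look and compute and a tool call to move; the robot and the scene stay as the last step left them, time stands still between calls to the robot, and variables do not carry over. Pictures are saved under pics/ and viewed, and the job is handed in when it is done.

Besides the shell and the picture viewer there is one more tool, called as name([rows], argument=value, ...), one row to a line, values as JSON. move_arm: Moves the arm, as the interface text tells. Its arguments: {"type":"object","properties":{"rows":{"type":"array","items":{"type":"array","items":{"type":"number"}}},"hand":{"type":"number"}},"required":["rows"]}

```bash
mkdir -p pics; ls; cat > h.py <<'E'
import numpy as np, cv2
from plant import arm
def grab(n,fn=None):
    d=arm.get_image(n)
    if fn: cv2.imwrite('pics/'+fn,d['img'])
    return d
def pts(d,mask=None):
    h,w=d['depth'].shape
    v,u=np.mgrid[0:h,0:w]
    z=d['depth']
    m=(z>0) if mask is None else (z>0)&mask
    x=(u[m]-d['cx'])/d['fx']*z[m]; y=(v[m]-d['cy'])/d['fy']*z[m]
    P=np.c_[x,-y,-z[m],np.ones(m.sum())]@d['T'].T
    return P[:,:3],np.c_[u[m],v[m]]
E
python3 - <<'E'
from h import *
s=arm.sense()
for k in s: print(k,np.round(s[k],3))
for n in ['scene','top','wrist']:
    d=grab(n,n+'0.png'); print(n,{k:d[k] for k in d if k not in('img','depth','T')}, np.round(d['T'],3).tolist())
E
```

```text
pics
t 0.0
qpos [-1.388  0.537 -0.004  1.539  0.003  1.067 -0.071]
dq [ 0.001  0.    -0.001  0.    -0.001 -0.003  0.   ]
tau [ 0.0000e+00 -5.7098e+01  9.9100e-01 -2.5160e+01 -5.6000e-02  1.8000e-02
  0.0000e+00]
tcp_pos [0.16  0.629 0.238]
orientation [[-0.969  0.246 -0.   ]
 [ 0.246  0.969 -0.002]
 [-0.    -0.002 -1.   ]]
force [0.145 0.003 0.193]
moment [-0.043  0.038  0.022]
opening 0.088
scene {'fx': 401.18028319337327, 'fy': 401.18028319337327, 'cx': 256.5749235756018, 'cy': 190.2935792800946} [[0.799, 0.397, -0.452, 0.073], [-0.602, 0.516, -0.61, -0.359], [-0.009, 0.759, 0.651, 0.796], [0.0, 0.0, 0.0, 1.0]]
top {'fx': 350.0243958035424, 'fy': 350.0243958035424, 'cx': 253.08671582402883, 'cy': 191.71398491645175} [[-0.007, 0.997, -0.074, 0.448], [-1.0, -0.005, 0.022, 0.271], [0.022, 0.074, 0.997, 1.118], [0.0, 0.0, 0.0, 1.0]]
wrist {'fx': 339.7859216880999, 'fy': 339.7859216880999, 'cx': 255.95675753946227, 'cy': 196.59961436387} [[0.246, -0.934, -0.26, 0.093], [0.969, 0.236, 0.068, 0.647], [-0.002, -0.269, 0.963, 0.385], [0.0, 0.0, 0.0, 1.0]]
```

View pics/scene0.png

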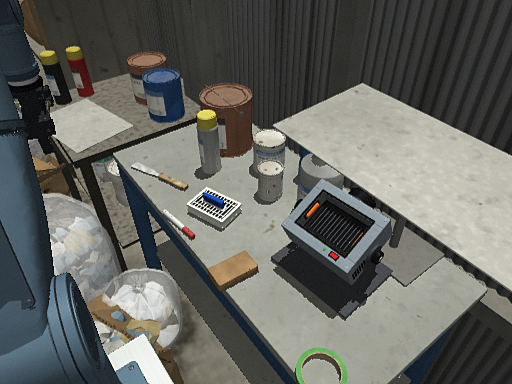

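View pics/top0.png

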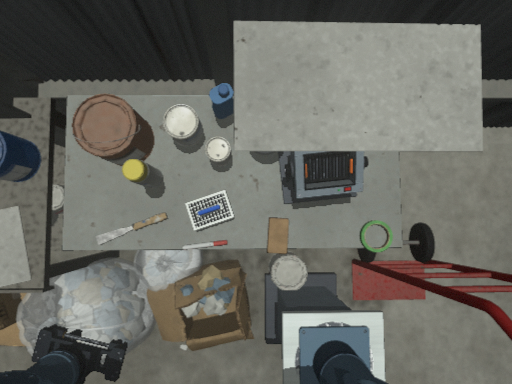

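View pics/wrist0.png

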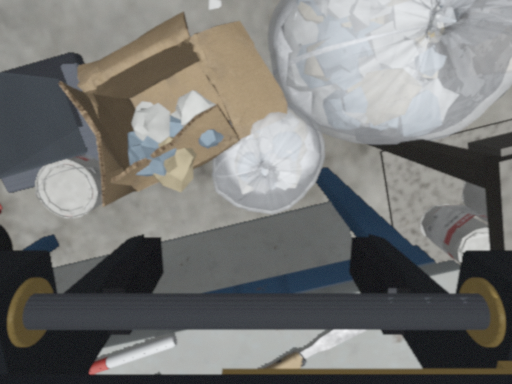

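```bash
python3 - <<'E'
from h import *
import pickle
out={}
for n in ['scene','top']:
    d=grab(n)
    out[n]=d
    for q in ['cassette','handle_top','filter_bay','grey_spray','paint_tin','sanding_block','catch_left_nose','catch_right_nose','seal']:
        r=arm.trace(n,q)
        for k in r[:2]:
            P,_=pts(d,k['region'])
            print(n,q,round(k['score'],2),np.round(k['bbox']),k['region'].sum(),np.round(np.median(P,0),3) if len(P) else None, np.round(np.percentile(P,[2,98],axis=0),3).tolist() if len(P) else '')
        out[n+q]=r
pickle.dump(out,open('m0.pkl','wb'))
print(arm.sense()['t'])
E
```

```text
scene cassette 0.75 [214. 209.  57.  41.] 1335 [0.463 0.367 0.032] [[0.415, 0.312, 0.009], [0.525, 0.444, 0.058]]
scene cassette 0.15 [338. 233. 113. 106.] 6516 [0.585 0.031 0.151] [[0.51, -0.057, 0.09], [0.667, 0.127, 0.2]]
scene handle_top 0.89 [214. 207.  56.  41.] 1359 [0.463 0.366 0.032] [[0.415, 0.313, 0.008], [0.525, 0.444, 0.058]]
scene filter_bay 0.78 [337. 232. 115. 109.] 6771 [0.585 0.031 0.151] [[0.51, -0.057, 0.075], [0.67, 0.129, 0.2]]
scene grey_spray 0.88 [209. 143.  24.  64.] 1259 [0.564 0.544 0.117] [[0.544, 0.534, 0.003], [0.601, 0.584, 0.2]]
scene grey_spray 0.53 [269. 182.  24.  43.] 944 [0.636 0.334 0.075] [[0.613, 0.316, 0.004], [0.68, 0.384, 0.1]]
scene paint_tin 0.94 [269. 182.  28.  46.] 963 [0.635 0.334 0.074] [[0.613, 0.316, 0.002], [0.682, 0.385, 0.1]]
scene sanding_block 0.71 [233. 272.  51.  40.] 1183 [0.383 0.163 0.025] [[0.336, 0.138, 0.001], [0.441, 0.199, 0.028]]
scene catch_left_nose 0.67 [338. 231. 110. 108.] 6658 [0.585 0.031 0.151] [[0.51, -0.057, 0.082], [0.669, 0.128, 0.2]]
scene catch_right_nose 0.91 [340. 232. 106. 107.] 6569 [0.585 0.03  0.
[... 605 characters left out ...]
 0.203]]
top grey_spray 0.55 [328. 174.  78.  51.] 3125 [0.574 0.043 0.148] [[0.513, -0.051, 0.117], [0.626, 0.136, 0.193]]
top paint_tin 0.59 [218. 150.  26.  29.] 625 [0.648 0.351 0.097] [[0.616, 0.316, 0.0], [0.695, 0.386, 0.101]]
top sanding_block 0.64 [278. 234.  26.  39.] 728 [0.394 0.171 0.026] [[0.342, 0.139, 0.008], [0.447, 0.202, 0.03]]
top catch_left_nose 0.7 [329. 171.  77.  49.] 3107 [0.574 0.044 0.148] [[0.513, -0.05, 0.118], [0.626, 0.136, 0.193]]
top catch_right_nose 0.61 [328. 175.  72.  48.] 3212 [0.574 0.043 0.148] [[0.513, -0.053, 0.115], [0.626, 0.137, 0.195]]
top seal 0.62 [331. 175.  75.  48.] 3111 [0.574 0.043 0.148] [[0.513, -0.05, 0.118], [0.626, 0.136, 0.193]]
1.15
```

```bash
cat > fit.py <<'E'
from h import *
import pickle
from scipy.optimize import minimize
o=pickle.load(open('m0.pkl','rb'))
a=np.radians(25)
for n in ['scene','top']:
    d=o[n]
    P,uv=pts(d)
    c=d['img'][uv[:,1],uv[:,0]].astype(int)
    # handle
    near=(abs(P[:,0]-.47)<.09)&(abs(P[:,1]-.38)<.1)
    b=near&(c[:,0]>c[:,2]+60)&(P[:,2]>.052)&(P[:,2]<.064)
    rect=cv2.minAreaRect((P[b][:,:2]*1000).astype(np.float32))
    print(n,'handle top',b.sum(),rect,'z',np.median(P[b][:,2]))
    b=near&(P[:,2]>.028)&(P[:,2]<.039)
    rect=cv2.minAreaRect((P[b][:,:2]*1000).astype(np.float32))
    print(n,'face',b.sum(),rect,np.median(P[b][:,2]))
    # head
    near=(P[:,0]>.48)&(P[:,0]<.7)&(P[:,1]>-.09)&(P[:,1]<.17)&(P[:,2]>.1)&(P[:,2]<.23)
    H=P[near]
    best=None
    def inpl(p):
        x0,y0,z0,yaw=p
        ey=np.array([-np.sin(yaw),np.cos(yaw),0]); h=np.array([np.cos(yaw),np.sin(yaw),0])
        ex=h*np.cos(a)+np.array([0,0,np.sin(a)]); ez=np.cross(ex,ey)
        L=(H-[x0,y0,z0])@np.c_[ex,ey,ez]
        return L
    # global search on score : points on the rim
    def score(p):
        L=inpl(p); on=abs(L[:,2])<.004
        X=abs(L[:,0]);Y=abs(L[:,1])
        hole=(X<.047)&(Y<.067); out=(X>.075)|(Y>.095)
        rim=~hole&~out
        return -( (on&rim).sum()-2*(on&(hole|out)).sum()-0.5*(~on&rim&(L[:,2]<-.006)&(L[:,2]>-.03)).sum())
    from scipy.optimize import differential_evolution
    r=differential_evolution(score,[(.53,.62),(0,.08),(.16,.18),(-.3,.3)],seed=1,maxiter=80,popsize=20)
    print(n,'bay',np.round(r.x,4),r.fun)
    L=inpl(r.x); on=(abs(L[:,2])<.005)&(abs(L[:,0])<.08)&(abs(L[:,1])<.1)
    print('z resid',np.median(L[on][:,2]), 'plane fit', end=' ')
    Q=L[on]; A=np.c_[Q[:,:2],np.ones(len(Q))]; print(np.round(np.linalg.lstsq(A,Q[:,2],rcond=None)[0],4))
    if n=='top':
        s=(P[:,2]>.2)&(P[:,0]>.5)&(P[:,1]>-.3)&(P[:,1]<.3)&(uv[:,1]<165)
        print('shelf z',np.percentile(P[s][:,2],[5,50,95]),'xmin',np.percentile(P[s][:,0],[0.5,2,50]), 'y',np.percentile(P[s][:,1],[0,1,99,100]))
        for yy in np.arange(-.3,.35,.05):
            k=s&(abs(P[:,1]-yy)<.01)&(P[:,2]>.24); 
            if k.sum(): print(round(yy,2),P[k][:,0].min(),np.median(P[k][:,2]))
E
python3 fit.py
```

```text
scene handle top 84 ((472.3414306640625, 383.35211181640625), (15.487343788146973, 71.5733642578125), 17.521160125732422) z 0.05677393034211503
scene face 887 ((472.18353271484375, 382.7191467285156), (93.1469497680664, 132.77931213378906), 17.91706085205078) 0.032783472425101046
scene bay [0.5768 0.0405 0.1699 0.1027] -2612.0
z resid -0.0004885163185458376 plane fit [-0.0018 -0.0006 -0.0006]
top handle top 89 ((474.183349609375, 382.4240417480469), (11.882972717285156, 65.6409912109375), 18.076139450073242) z 0.05776172108004962
top face 1075 ((474.29461669921875, 381.817626953125), (89.25523376464844, 129.60467529296875), 18.225387573242188) 0.03305471762955947
top bay [0.5789 0.0392 0.1703 0.0975] -1250.5
z resid -0.0003387200631571368 plane fit [ 0.0017  0.0001 -0.0003]
shelf z [0.27390062 0.28470753 0.34893811] xmin [0.61242599 0.61879508 0.79843476] y [-0.29999624 -0.29465287  0.29289258  0.29981109]
-0.3 0.612347659638817 0.2797344522774795
-0.25 0.6119300291755237 0.2800513763230177
-0.2 0.6121818904109404 0.28160017043482377
-0.15 0.6116963711268955 0.28231974483622846
-0.1 0.6117516003994568 0.28245613549743387
-0.05 0.6119695156652123 0.28417496907886675
-0.0 0.6120186251333379 0.2841434531795367
0.05 0.611460219328704 0.28576986262675136
0.1 0.6117081500343465 0.286015927602422
0.15 0.6116233776088691 0.2875878244075089
0.2 0.6118691989509999 0.28815720917072407
0.25 0.6115073839801368 0.28882652136598025
0.3 0.6123065714469024 0.2889129329625988
```

```bash
python3 - <<'E'
from h import *
import pickle
o=pickle.load(open('m0.pkl','rb'))
d=o['scene'];P,uv=pts(d)
k=(P[:,0]>.6)&(P[:,0]<.63)&(P[:,2]>.205)&(P[:,2]<.3)&(abs(P[:,1])<.4)
print(k.sum(),np.histogram(P[k][:,2],bins=np.arange(.2,.305,.01)))
for z in np.arange(.24,.3,.005):
    q=k&(abs(P[:,2]-z)<.0025)
    if q.sum(): print(round(z,3),q.sum(),np.round(P[q][:,:2].min(0),3),np.round(np.median(P[q][:,:2],0),3))
# button protrusion on lower rim
yaw=.1;a=np.radians(25)
ey=np.array([-np.sin(yaw),np.cos(yaw),0]); h=np.array([np.cos(yaw),np.sin(yaw),0]); ex=h*np.cos(a)+np.array([0,0,np.sin(a)]); ez=np.cross(ex,ey)
for n in ['scene','top']:
    d=o[n];P,uv=pts(d);c=d['img'][uv[:,1],uv[:,0]].astype(int)
    L=(P-[.5778,.0398,.1701])@np.c_[ex,ey,ez]
    r=(abs(L[:,0])<.08)&(abs(L[:,1])<.1)&(abs(L[:,2])<.04)
    red=r&(c[:,2]>c[:,1]+70)&(c[:,2]>120)
    for side in(1,-1):
      for lo,hi in ((-.08,-.047),(-.047,.047)):
        q=red&(L[:,0]>lo)&(L[:,0]<hi)&(np.sign(L[:,1])==side)
        if q.sum(): print(n,side,lo,q.sum(),np.round(np.percentile(L[q],[5,50,95],axis=0),4).tolist())
E
```

```text
2733 (array([   0,    0,    0,    0,    0,    0,  432, 2253,   48,    0]), array([0.2 , 0.21, 0.22, 0.23, 0.24, 0.25, 0.26, 0.27, 0.28, 0.29, 0.3 ]))
0.265 65 [ 0.608 -0.299] [ 0.609 -0.261]
0.27 1214 [ 0.607 -0.297] [ 0.616 -0.208]
0.275 1124 [ 0.607 -0.256] [0.619 0.003]
0.28 330 [0.608 0.039] [0.62  0.217]
scene 1 -0.047 61 [[-0.0183, 0.061, -0.0142], [-0.0003, 0.0638, -0.0103], [0.0172, 0.0673, -0.0075]]
scene -1 -0.08 32 [[-0.065, -0.0562, 0.0004], [-0.0612, -0.0498, 0.0023], [-0.0576, -0.0416, 0.0045]]
scene -1 -0.047 9 [[-0.0112, -0.0621, -0.0115], [0.0048, -0.0612, -0.0106], [0.0154, -0.0604, -0.0093]]
top -1 -0.08 12 [[-0.062, -0.0567, -0.001], [-0.0605, -0.0515, 0.0005], [-0.0571, -0.0426, 0.0033]]
top -1 -0.047 15 [[-0.0137, -0.0641, -0.0127], [0.0034, -0.0625, -0.0098], [0.019, -0.0619, -0.0075]]
```

move_arm([
  [3.1,-2.47,-0.5,0.056],
  [3.1,-2.47,-0.5,0.056],
  [3.1,-2.47,-0.5,0.056],
  [3.1,-2.47,-0.5,0.056],
  [3.1,-2.47,-0.5,0.056],
  [3.1,-2.47,-1,0.056],
  [3.1,-2.47,-1,0.056],
  [3.1,-2.47,-1,0.056],
  [3.1,-2.47,-1,0.056],
  [3.1,-2.47,-1,0.056],
], hand=100)

```text
t: 2.15
tcp_pos: [0.4713, 0.3819, 0.1635]
orientation: [[-0.951, -0.309, 0.0], [-0.309, 0.951, 0.0], [-0.0, 0.0, -1.0]]
force: [0.5, 0.5, -0.7]
opening: 0.088
```

move_arm([
  [0,0,-3,0],
  [0,0,-3,0],
  [0,0,-3,0],
  [0,0,-2,0],
  [0,0,-1,0],
  [0,0,0,0],
])

```text
t: 2.75
tcp_pos: [0.4695, 0.3825, 0.0426]
orientation: [[-0.952, -0.306, -0.002], [-0.306, 0.952, -0.001], [0.002, -0.001, -1.0]]
force: [-0.2, 0.4, 0.1]
opening: 0.0879
```

```bash
python3 - <<'E'
from h import *
s=arm.sense(); print(s['tcp_pos'],s['force'],s['t'])
grab('wrist','w1.png')
E
```

```text
[0.46945436 0.382482   0.04264792] [-0.19952703  0.41196362  0.12413128] 2.75
```

View pics/w1.png

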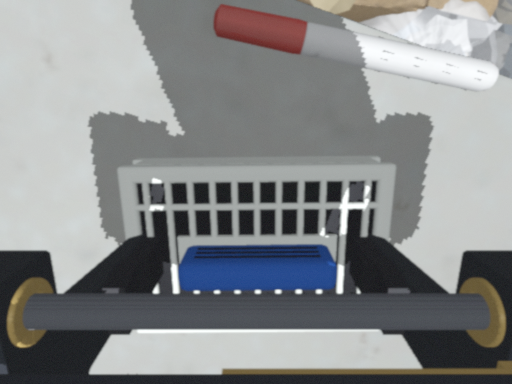

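The wrist view shows the blue bar (columns 180–335, row ~270) centred between the two fingers and square with them. Closing now.

move_arm([
  [0,0,0,0],
  [0,0,0,0],
  [0,0,0,0],
  [0,0,0,0],
  [0,0,0,0],
  [0,0,0,0],
], hand=0)

```text
t: 3.4
tcp_pos: [0.4707, 0.3835, 0.0448]
orientation: [[-0.952, -0.306, 0.001], [-0.306, 0.952, 0.001], [-0.002, 0.001, -1.0]]
force: [-0.8, -0.7, 5.7]
opening: 0.0695
```

move_arm([
  [0,0,1,0],
  [0,0,2,0],
  [0,0,3,0],
  [0,0,3,0],
  [0,0,3,0],
  [0,0,3,0],
  [0,0,2,0],
  [0,0,1,0],
  [0,0,0,0],
])

```text
t: 4.3
tcp_pos: [0.4705, 0.3833, 0.225]
orientation: [[-0.952, -0.306, 0.002], [-0.306, 0.952, 0.001], [-0.002, 0.001, -1.0]]
force: [0.2, 0.1, -1.3]
opening: 0.0695
```

```bash
python3 - <<'E'
from h import *
s=arm.sense(); print(s['tcp_pos'],s['force'],s['opening'],s['t'])
grab('wrist','w2.png');grab('scene','s2.png')
E
```

```text
[0.47045427 0.38331325 0.22500516] [ 0.22915422  0.11585942 -1.34365576] 0.06946744113733117 4.3
```

View pics/s2.png

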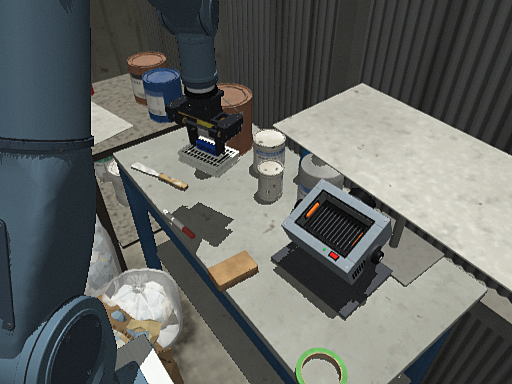

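move_arm([
  [0.2,-3.6,0,-0.021],
  [0.2,-4.1,0,-0.021],
  [0.2,-4.1,0,-0.021],
  [0.2,-4.1,0,-0.021],
  [0.2,-4.1,0,-0.021],
  [0.2,-4.1,0,-0.021],
  [0.2,-4.1,0,-0.021],
  [0.2,-3.1,0,-0.021],
  [0,-1.5,0,-0.021],
  [0,0,0,-0.022],
])

```text
t: 5.4
tcp_pos: [0.4854, 0.0531, 0.2229]
orientation: [[-0.995, -0.095, -0.002], [-0.095, 0.995, -0.001], [0.002, -0.001, -1.0]]
force: [0.1, 1.2, -0.7]
opening: 0.0695
```

```bash
python3 - <<'E'
from h import *
s=arm.sense(); print(s['tcp_pos'],s['force'],s['opening'],s['t'], np.degrees(np.arctan2(s['orientation'][1][1],s['orientation'][0][1])))
d=grab('scene','s3.png')
P,uv=pts(d);c=d['img'][uv[:,1],uv[:,0]].astype(int)
k=(abs(P[:,0]-s['tcp_pos'][0])<.09)&(abs(P[:,1]-s['tcp_pos'][1])<.1)&(P[:,2]>.16)&(P[:,2]<.24)&(c.min(1)>140)
print(k.sum(),np.percentile(P[k],[2,50,98],axis=0))
E
```

```text
[0.48542924 0.05306013 0.22285238] [ 0.10723212  1.19024818 -0.66029779] 0.06954521958873584 5.4 95.46498753483426
303 [[ 0.43706278 -0.04395466  0.16082302]
 [ 0.51953975  0.03486855  0.21071804]
 [ 0.57452742  0.11950042  0.21331501]]
```

View pics/s3.png

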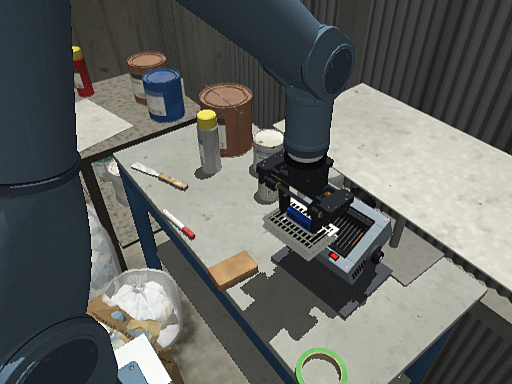

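The picture shows the cassette held level in front of the bay (around pixel 300,232) with its far edge over the lower rim. I lower it to contact, then move the tool back and down in an arc so the rim tilts the cassette.

move_arm([
  [0,0.2,-1,0],
  [0,0,-1,0],
  [0,0,-0.7,0],
  [0,0,-0.3,0],
  [0,0,0,0],
])

```text
t: 5.95
tcp_pos: [0.4856, 0.0572, 0.193]
orientation: [[-0.995, -0.101, -0.001], [-0.101, 0.995, -0.0], [0.001, -0.0, -1.0]]
force: [0.2, 0.2, -1.0]
opening: 0.0696
```

move_arm([
  [-0.22,-0.02,-0.2,0],
  [-0.21,-0.02,-0.2,0],
  [-0.2,-0.02,-0.2,0],
  [-0.2,-0.02,-0.2,0],
  [0,0,0,0],
])

```text
t: 6.45
tcp_pos: [0.4779, 0.0563, 0.1862]
orientation: [[-0.995, -0.1, 0.001], [-0.1, 0.995, 0.0], [-0.001, 0.0, -1.0]]
force: [-2.8, 0.1, 5.1]
opening: 0.0695
```

move_arm([
  [-0.18,-0.02,-0.22,0],
  [-0.18,-0.02,-0.23,0],
  [-0.16,-0.02,-0.24,0],
  [-0.15,-0.02,-0.24,0],
  [-0.14,0,-0.25,0],
  [-0.14,0,-0.25,0],
  [0,0,0,0],
])

```text
t: 7.15
tcp_pos: [0.4671, 0.0551, 0.1713]
orientation: [[-0.995, -0.1, -0.002], [-0.1, 0.995, -0.0], [0.002, -0.0, -1.0]]
force: [-5.4, -1.6, 5.7]
opening: 0.0696
```

```bash
python3 - <<'E'
from h import *
s=arm.sense(); print(s['tcp_pos'],s['force'],s['opening'],s['t'])
d=grab('scene','s4.png')
cv2.imwrite('pics/s4z.png',cv2.resize(d['img'][150:330,200:400],None,fx=3.5,fy=3.3,interpolation=cv2.INTER_CUBIC))
E
```

```text
[0.46713773 0.0551269  0.17128688] [-5.37923087 -1.57340431  5.67873781] 0.06961665956450522 7.15
```

View pics/s4z.png

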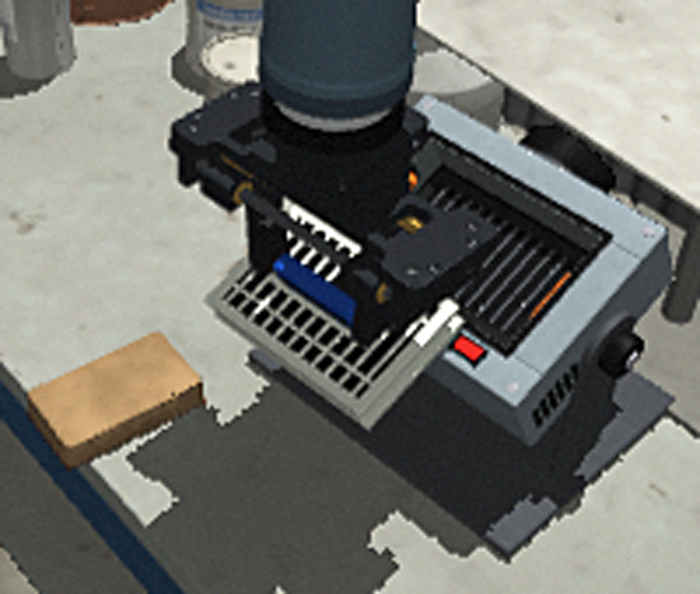

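The cassette is now tilted roughly parallel to the face (zoomed view around 335,340). I lift it off and measure the tilt.

move_arm([
  [-0.3,0,0.6,0],
  [-0.5,0,1.2,0],
  [-0.4,0,1.2,0],
  [0,0,1,0],
  [0,0,0,0],
])

```text
t: 7.7
tcp_pos: [0.4575, 0.0556, 0.2134]
orientation: [[-0.995, -0.1, 0.004], [-0.1, 0.995, 0.001], [-0.004, 0.001, -1.0]]
force: [-0.1, -0.1, -2.1]
opening: 0.0699
```

```bash
cat > plane.py <<'E'
from h import *
import sys
def run(n='scene',tag='x'):
    s=arm.sense(); t=s['tcp_pos']; print(t,s['force'],s['opening'],s['t'])
    d=grab(n,tag+'.png')
    P,uv=pts(d);c=d['img'][uv[:,1],uv[:,0]].astype(int)
    sat=c.max(1)-c.min(1)
    k=(np.linalg.norm(P-t+[0,0,.01],axis=1)<.085)&(sat<25)&(c.mean(1)>95)
    Q=P[k]
    # ransac plane
    rng=np.random.default_rng(0);best=0
    for _ in range(2000):
        p=Q[rng.choice(len(Q),3,replace=False)]
        nn=np.cross(p[1]-p[0],p[2]-p[0]);l=np.linalg.norm(nn)
        if l<1e-5: continue
        nn/=l
        if abs(nn[2])<.7: continue
        r=abs((Q-p[0])@nn)<.0015
        if r.sum()>best: best=r.sum();bi=r
    R=Q[bi];m=R.mean(0);_,_,V=np.linalg.svd(R-m);nn=V[2]*np.sign(V[2][2])
    h=np.array([np.cos(.1),np.sin(.1),0])
    print('n',len(Q),best,'normal',nn,'tilt deg',np.degrees(np.arctan2(-nn@h,nn[2])),'side',np.degrees(np.arcsin(nn@[-np.sin(.1),np.cos(.1),0])))
    # in-plane rect
    ex=h-nn*(h@nn);ex/=np.linalg.norm(ex);ey=np.cross(nn,ex)
    L=np.c_[(R-m)@ex,(R-m)@ey]
    rect=cv2.minAreaRect((L*1000).astype(np.float32)); print('rect',rect)
    cc=m+ex*rect[0][0]/1000+ey*rect[0][1]/1000
    print('face centre',cc,'tcp-face',t-cc, 'pts perc',np.percentile(L,[1,99],axis=0)*1000)
    return d
if __name__=='__main__': run(*sys.argv[1:])
E
python3 plane.py scene s5
```

```text
[0.45749018 0.05564056 0.21337503] [-0.06332749 -0.12104312 -2.1236761 ] 0.0698509574347569 7.7
n 1184 678 normal [-0.36503666 -0.04158176  0.93006408] tilt deg 21.55343020990472 side -0.2825365093407277
rect ((11.202125549316406, 6.376926422119141), (89.88065338134766, 130.2081756591797), 0.37545040249824524)
face centre [0.46454853 0.0551462  0.20390959] tcp-face [-0.00705835  0.00049436  0.00946543] pts perc [[-33.3713206  -58.18525596]
 [ 55.21632854  69.955068  ]]
```

View pics/s5.png

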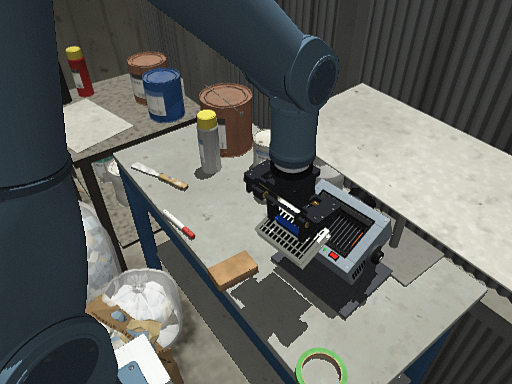

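move_arm([
  [0,0,2,0],
  [1.5,-0.3,1.7,0],
  [2.5,-0.4,0,0],
  [2.5,-0.4,0,0],
  [2,-0.4,0,0],
  [1,-0.15,0,0],
  [0,0,0,0],
])

```text
t: 8.45
tcp_pos: [0.5517, 0.0386, 0.2478]
orientation: [[-0.995, -0.099, -0.001], [-0.099, 0.995, -0.0], [0.001, -0.0, -1.0]]
force: [-0.7, 0.0, -1.5]
opening: 0.0698
```

```bash
python3 - <<'E'
from plane import *
run('scene','s6')
d=grab('top','t6.png')
z=cv2.resize(d['img'][100:250,230:430],None,fx=3.9,fy=3.9,interpolation=cv2.INTER_CUBIC); cv2.imwrite('pics/t6z.png',z)
print(arm.sense()['t'])
E
```

```text
[0.55174482 0.03864857 0.24779899] [-0.65830666  0.04081542 -1.46910901] 0.06976990642725324 8.45
n 1328 737 normal [-0.36197954 -0.03641149  0.93147464] tilt deg 21.334135107702924 side -0.005267087120683627
rect ((8.411201477050781, 6.796699523925781), (87.54287719726562, 130.82376098632812), 0.6432074904441833)
face centre [0.55734205 0.03801802 0.23737285] tcp-face [-0.00559723  0.00063055  0.01042614] pts perc [[-34.65825626 -58.04356071]
 [ 50.75027494  70.29115684]]
8.55
```

View pics/t6z.png

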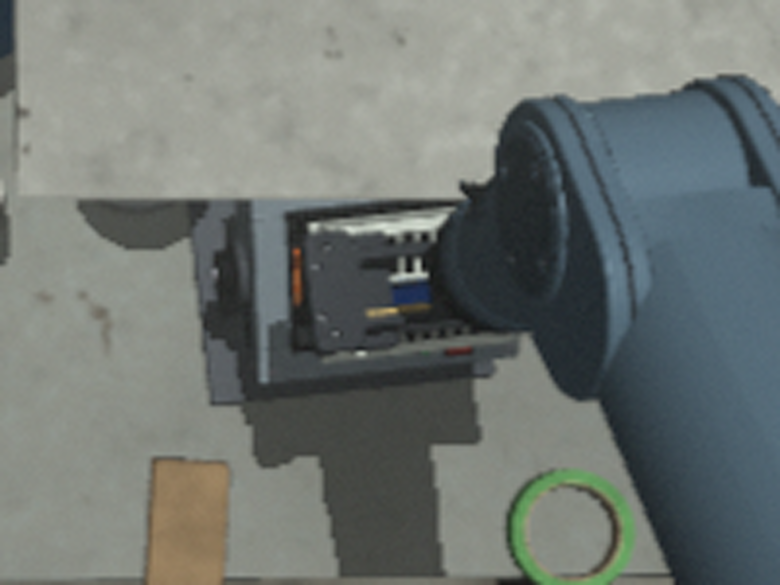

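View pics/s6.png

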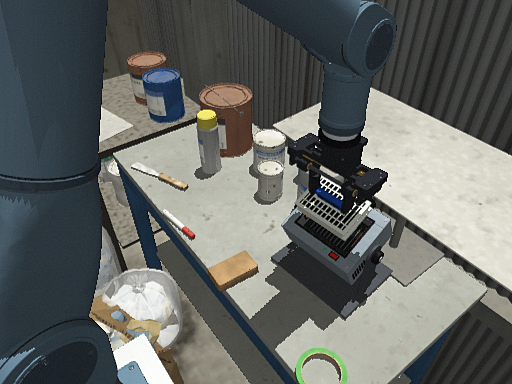

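```bash
python3 - <<'E'
from h import *
s=arm.sense();t=s['tcp_pos']
d=grab('top');P,uv=pts(d)
R=np.array(s['orientation'])
L=(P-t)@R  # tool coords
k=(abs(L[:,0])<.1)&(abs(L[:,1])<.13)&(L[:,2]<-.05)&(L[:,2]>-.18)
for lo in np.arange(-.18,-.05,.01):
    q=k&(L[:,2]>=lo)&(L[:,2]<lo+.01)
    if q.sum()>3: print(round(lo,2),q.sum(),'x',np.round(np.percentile(L[q][:,0],[1,99]),4),'y',np.round(np.percentile(L[q][:,1],[1,99]),4))
E
```

```text
-0.17 59 x [-0.0226  0.0343] y [0.011  0.0359]
-0.16 28 x [-0.0275  0.037 ] y [-0.002   0.0358]
-0.12 8 x [-0.0291  0.0223] y [0.0165 0.0889]
-0.11 574 x [-0.0334  0.0327] y [0.0183 0.0918]
-0.1 59 x [-0.0323  0.0333] y [0.0204 0.0919]
-0.09 184 x [-0.0339  0.0333] y [0.0031 0.0614]
-0.08 17 x [0.0217 0.0339] y [0.0002 0.0775]
```

move_arm([
  [0,0,-1,0],
  [0,0,-1,0],
  [0.05,0.05,-0.6,0],
  [0,0,0,0],
])

```text
t: 9.0
tcp_pos: [0.5508, 0.0394, 0.221]
orientation: [[-0.995, -0.1, -0.002], [-0.1, 0.995, -0.0], [0.002, -0.0, -1.0]]
force: [-0.4, -0.2, -1.1]
opening: 0.0696
```

```bash
python3 - <<'E'
from plane import *
d=run('scene','s7')
cv2.imwrite('pics/s7z.png',cv2.resize(d['img'][130:300,260:420],None,fx=4.5,fy=3.5*1.0,interpolation=cv2.INTER_CUBIC))
E
```

```text
[0.5507736  0.03944588 0.22102769] [-0.37585814 -0.17972876 -1.1001939 ] 0.06958846162962704 9.0
n 1207 607 normal [-0.34950009 -0.03925751  0.93611353] tilt deg 20.589880061651584 side -0.2389010187117165
rect ((11.905784606933594, 6.776950836181641), (89.69073486328125, 130.72760009765625), 0.8096755146980286)
face centre [0.55736776 0.03914562 0.21069137] tcp-face [-0.00659417  0.00030026  0.01033633] pts perc [[-32.24280624 -58.22879984]
 [ 53.56059608  70.30840288]]
```

View pics/s7z.png

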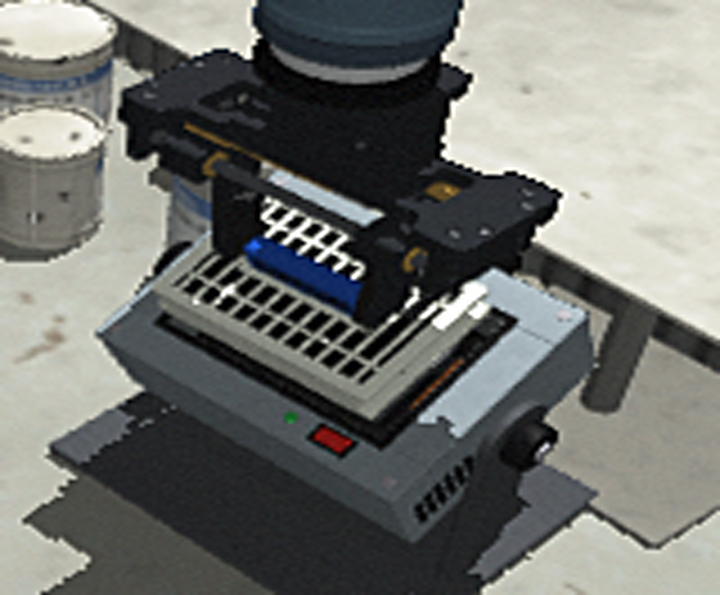

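move_arm([
  [0.27,0,0.1,0],
  [0.15,0,-0.35,0],
  [0.15,0,-0.35,0],
  [0.15,0.02,-0.3,0],
  [0.1,0,-0.25,0],
  [0,0,0,0],
])

```text
t: 9.65
tcp_pos: [0.5598, 0.0396, 0.2104]
orientation: [[-0.995, -0.1, -0.001], [-0.1, 0.995, -0.0], [0.001, -0.0, -1.0]]
force: [-1.2, 0.7, -1.6]
opening: 0.0697
```

```bash
cat > bayrel.py <<'E'
from plane import *
d=run('scene',sys.argv[1])
cv2.imwrite('pics/%sz.png'%sys.argv[1],cv2.resize(d['img'][130:300,260:420],None,fx=4.5,fy=3.5,interpolation=cv2.INTER_CUBIC))
E
python3 bayrel.py s8
```

```text
[0.55977682 0.03956221 0.21041325] [-1.20109202  0.73643789 -1.61815537] 0.0696581213891602 9.65
n 1225 629 normal [-0.35651371 -0.03771916  0.93352838] tilt deg 21.008038785555858 side -0.11108159762676896
rect ((12.949251174926758, 8.027851104736328), (90.4403076171875, 130.67822265625), 1.0213006734848022)
face centre [0.56665108 0.03915782 0.20044709] tcp-face [-0.00687426  0.00040439  0.00996616] pts perc [[-31.51374396 -56.99918603]
 [ 53.7352489   70.84468812]]
```

View pics/s8z.png

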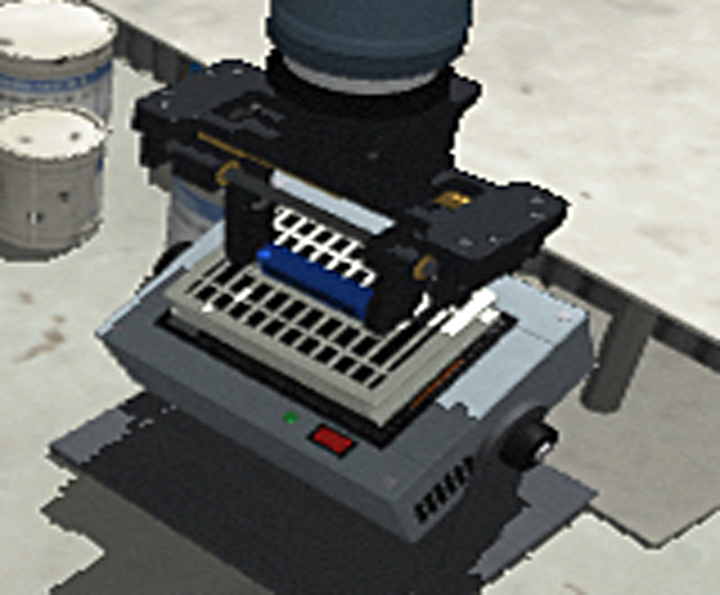

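move_arm([
  [0.06,0,-0.2,0],
  [0.06,0,-0.2,0],
  [0.06,0,-0.2,0],
  [0.06,0,-0.15,0],
  [0,0,0,0],
])

```text
t: 10.2
tcp_pos: [0.5594, 0.0396, 0.2028]
orientation: [[-0.995, -0.1, -0.006], [-0.1, 0.995, -0.0], [0.006, 0.0, -1.0]]
force: [-9.5, 0.0, 4.8]
opening: 0.0695
```

```bash
python3 bayrel.py s9
```

```text
[0.55941452 0.03956746 0.20278075] [-9.50076177  0.02450666  4.76533078] 0.06952521297017064 10.2
n 1180 615 normal [-0.44703139 -0.04257659  0.89350443] tilt deg 26.682737522866553 side 0.12976263425812098
rect ((15.27336311340332, 8.423011779785156), (90.02020263671875, 130.42147827148438), 0.09450966864824295)
face centre [0.56749769 0.03902044 0.19399366] tcp-face [-0.00808317  0.00054702  0.00878709] pts perc [[-29.39658154 -56.06728355]
 [ 55.09649486  72.46521811]]
```

View pics/s9z.png

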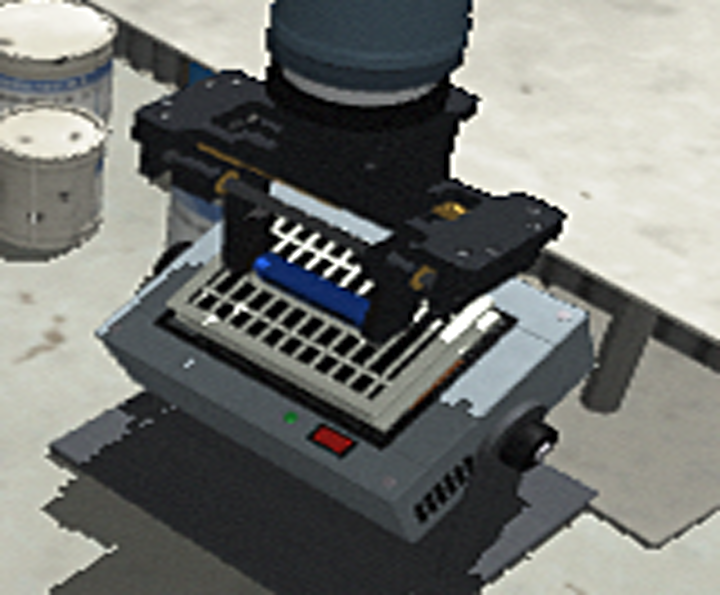

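Force (−9.5, 0, 4.8) N and the tilt change say the far bevel is riding on the upper rim: the cassette sits about 2 mm too far upslope. I ease it back downslope.

move_arm([
  [-0.2,0,-0.05,0],
  [-0.2,0,-0.05,0],
  [0,0,0,0],
])

```text
t: 10.55
tcp_pos: [0.5584, 0.0395, 0.2023]
orientation: [[-0.995, -0.1, 0.0], [-0.1, 0.995, -0.0], [-0.0, -0.0, -1.0]]
force: [-0.1, 0.5, -2.6]
opening: 0.0699
```

move_arm([
  [0.04,0,-0.15,0],
  [0.04,0,-0.15,0],
  [0,0,0,0],
])

```text
t: 10.85
tcp_pos: [0.5592, 0.0396, 0.1991]
orientation: [[-0.995, -0.1, -0.0], [-0.1, 0.995, -0.0], [0.0, -0.0, -1.0]]
force: [-0.1, 0.2, -1.2]
opening: 0.0697
```

```bash
python3 bayrel.py s10
```

```text
[0.55917132 0.03957835 0.19905925] [-0.10448668  0.17473413 -1.17743856] 0.06965359449135468 10.85
n 1210 597 normal [-0.43432781 -0.03874684  0.89992113] tilt deg 25.850932126035868 side 0.2754313619488408
rect ((14.544750213623047, 6.461090087890625), (89.93277740478516, 130.83018493652344), 0.003911811392754316)
face centre [0.56710425 0.03953372 0.1899099 ] tcp-face [-7.93292939e-03  4.46344948e-05  9.14935205e-03] pts perc [[-30.03589341 -58.64459657]
 [ 56.39492379  70.28734595]]
```

Free of contact, tilt 25.9°, face about 22 mm proud — just above the catches. I release it, rise straight up and shut the fingers to press on the handle top.

move_arm([
  [0,0,0,0],
  [0,0,0,0],
  [0,0,0,0],
  [0,0,0,0],
], hand=100)

```text
t: 11.3
tcp_pos: [0.5593, 0.0396, 0.1996]
orientation: [[-0.995, -0.1, 0.0], [-0.1, 0.995, 0.0], [-0.0, 0.0, -1.0]]
force: [-0.8, -0.0, 0.6]
opening: 0.088
```

move_arm([
  [0,0,1,0],
  [-0.1,0,2,0],
  [-0.1,0,2.5,0],
  [0,0,1,0],
  [0,0,0,0],
])

```text
t: 11.8
tcp_pos: [0.5582, 0.0397, 0.2662]
orientation: [[-0.995, -0.1, 0.004], [-0.1, 0.995, 0.001], [-0.004, 0.0, -1.0]]
force: [-0.1, 0.5, -1.1]
opening: 0.0881
```

```bash
python3 - <<'E'
from h import *
s=arm.sense(); t=s['tcp_pos'];print(t,s['opening'],s['force'])
d=grab('scene','s11.png')
cv2.imwrite('pics/s11z.png',cv2.resize(d['img'][130:300,260:420],None,fx=4.5,fy=3.5,interpolation=cv2.INTER_CUBIC))
O=np.array([.5768,.0405,.1699]);yaw=.1027;a=np.radians(25)
ey=np.array([-np.sin(yaw),np.cos(yaw),0]); h=np.array([np.cos(yaw),np.sin(yaw),0]); ex=h*np.cos(a)+np.array([0,0,np.sin(a)]); ez=np.cross(ex,ey)
P,uv=pts(d);c=d['img'][uv[:,1],uv[:,0]].astype(int)
L=(P-O)@np.c_[ex,ey,ez]
k=(abs(L[:,0])<.05)&(abs(L[:,1])<.07)&(abs(L[:,2]-.02)<.04)
b=k&(c[:,0]>c[:,2]+50); 
print('blue',b.sum(),np.percentile(L[b],[2,50,98],axis=0).round(4).tolist(), np.percentile(P[b],[2,98],axis=0).round(4).tolist())
w=k&(c.mean(1)>120)&((c.max(1)-c.min(1))<25)&(L[:,2]>-.005)&(L[:,2]<.035)
Q=L[w]; A=np.c_[Q[:,:2],np.ones(len(Q))]
for _ in range(5):
    f=np.linalg.lstsq(A,Q[:,2],rcond=None)[0]; r=abs(A@f-Q[:,2])<.004; Q,A=Q[r],A[r]
print('white',len(Q),f.round(4),np.percentile(Q,[1,99],axis=0).round(4).tolist())
E
```

```text
[0.55823691 0.03967087 0.26619324] 0.08805266563422398 [-0.10474982  0.45984805 -1.10590711]
blue 226 [[-0.0089, -0.035, 0.0168], [-0.0026, -0.0051, 0.0429], [0.0127, 0.0351, 0.0457]] [[0.5494, 0.0039, 0.1903], [0.5804, 0.0752, 0.2114]]
white 843 [-0.0031  0.0099  0.0193] [[-0.0459, -0.0638, 0.0161], [0.0425, 0.0639, 0.0221]]
```

View pics/s11z.png

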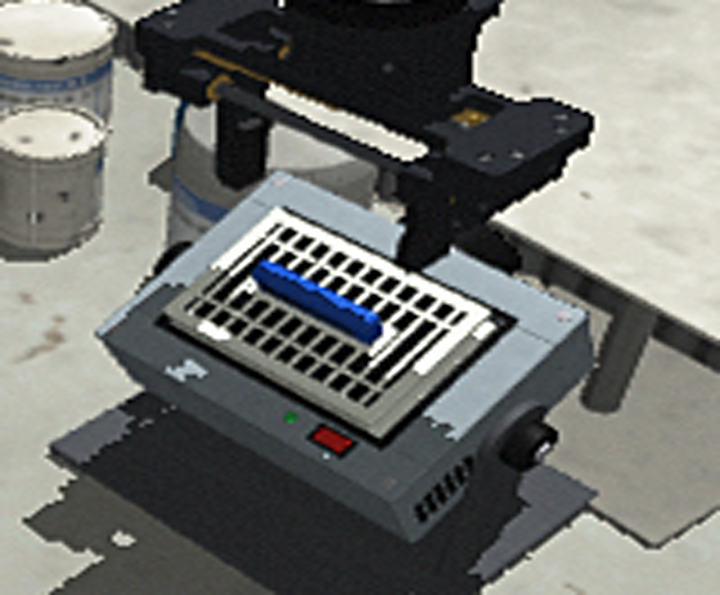

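The picture shows the cassette sitting loosely and squarely in the bay (grille at zoomed 160–510, 205–440), about 20 mm proud, handle centred. Next I shut the fingers, square the tool to the shelf and press on the handle top.

move_arm([
  [-0.3,0,0,-0.05],
  [-0.4,-0.1,0,-0.05],
  [0,0,0,0],
  [0,0,0,0],
  [0,0,0,0],
  [0,0,0,0],
  [0,0,0,0],
  [0,0,0,0],
], hand=0)

```text
t: 12.65
tcp_pos: [0.5502, 0.0386, 0.2644]
orientation: [[-1.0, -0.0, -0.0], [-0.0, 1.0, -0.0], [0.0, -0.0, -1.0]]
force: [0.3, -0.5, -0.6]
opening: 0.0263
```

move_arm([
  [0,0,-2,0],
  [0,0,-1.5,0],
  [0,0,-1,0],
  [0,0,-0.5,0],
  [0,0,0,0],
])

```text
t: 13.15
tcp_pos: [0.55, 0.0386, 0.214]
orientation: [[-1.0, -0.0, -0.001], [-0.0, 1.0, -0.0], [0.001, -0.0, -1.0]]
force: [-0.1, -0.1, -0.5]
opening: 0.0005
```

```bash
python3 - <<'E'
from h import *
s=arm.sense(); t=s['tcp_pos'];print(t,s['opening'],s['force'],s['t'])
d=grab('scene','s12.png')
cv2.imwrite('pics/s12z.png',cv2.resize(d['img'][130:300,260:420],None,fx=4.5,fy=3.5,interpolation=cv2.INTER_CUBIC))
E
```

```text
[0.54996736 0.03855121 0.2140329 ] 0.0005182381622822522 [-0.06755137 -0.11964162 -0.48547946] 13.15
```

View pics/s12z.png

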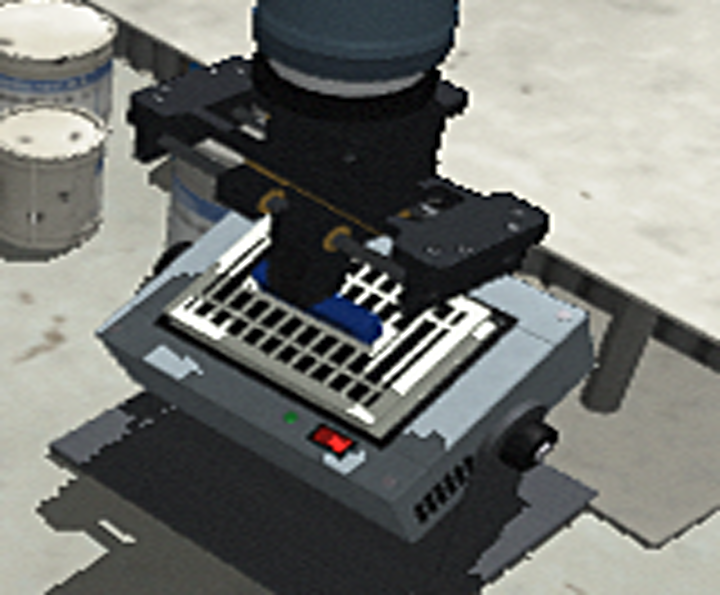

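The shut fingers (zoomed 300,290) stand over the middle of the bar. Pressing along the bay axis now.

move_arm([
  [0.1,0,-0.2,0],
  [0.1,0,-0.22,0],
  [0.1,0.02,-0.22,0],
  [0.1,0.02,-0.22,0],
  [0.1,0,-0.22,0],
  [0,0,0,0],
])

```text
t: 13.8
tcp_pos: [0.5556, 0.0395, 0.2037]
orientation: [[-1.0, -0.001, 0.001], [-0.001, 1.0, 0.0], [-0.001, 0.0, -1.0]]
force: [-0.3, 2.3, 3.5]
opening: 0.0004
```

move_arm([
  [0.09,0.01,-0.2,0],
  [0.09,0.01,-0.2,0],
  [0.09,0.01,-0.2,0],
  [0.09,0.01,-0.2,0],
  [0,0,0,0],
])

```text
t: 14.3
tcp_pos: [0.5585, 0.0388, 0.195]
orientation: [[-1.0, 0.0, -0.001], [0.0, 1.0, -0.001], [0.001, -0.001, -1.0]]
force: [-0.4, 0.0, 0.5]
opening: 0.0005
```

move_arm([
  [0.08,0.01,-0.2,0],
  [0.08,0.01,-0.2,0],
  [0.05,0,-0.15,0],
  [0,0,0,0],
])

```text
t: 14.7
tcp_pos: [0.5602, 0.0391, 0.1918]
orientation: [[-1.0, 0.0, -0.002], [0.0, 1.0, -0.0], [0.002, -0.0, -1.0]]
force: [-10.1, -0.7, 18.6]
opening: 0.0002
```

```bash
python3 - <<'E'
from h import *
s=arm.sense(); t=s['tcp_pos'];print(t,s['opening'],s['force'],s['t'])
d=grab('scene','s13.png')
cv2.imwrite('pics/s13z.png',cv2.resize(d['img'][130:300,260:420],None,fx=4.5,fy=3.5,interpolation=cv2.INTER_CUBIC))
E
```

```text
[0.56018716 0.03910078 0.19177266] 0.00024104271202559583 [-10.12609034  -0.72923021  18.56745914] 14.7
```

View pics/s13z.png

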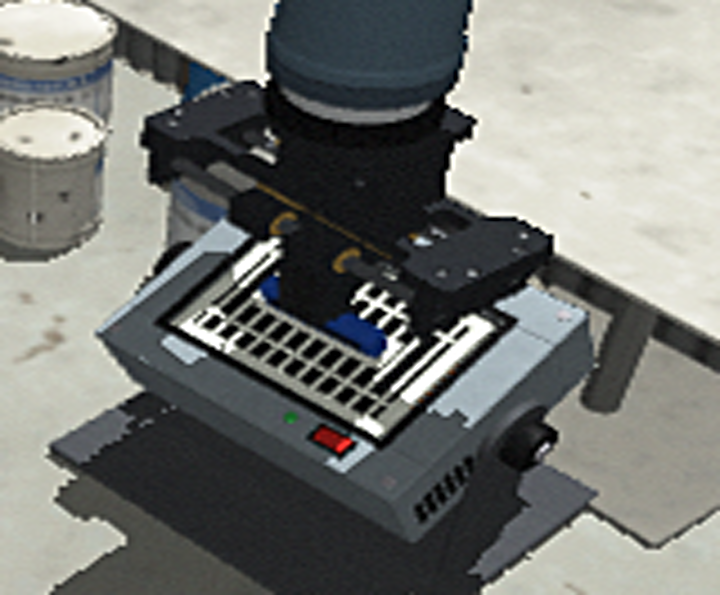

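Firm 21 N along the bay axis at the predicted depth, and the face looks flush. I back off and measure.

move_arm([
  [-0.2,0,0.5,0],
  [-0.5,0,1.5,0],
  [-1,0,3,0],
  [-2,0,4,0],
  [-3,0,3,0],
  [-3,0,2,0],
  [-3,0,0,0],
  [0,0,0,0],
])

```text
t: 15.55
tcp_pos: [0.4311, 0.0395, 0.3313]
orientation: [[-1.0, -0.001, 0.001], [-0.001, 1.0, 0.001], [-0.001, 0.001, -1.0]]
force: [-0.4, -1.0, 0.5]
opening: 0.0
```

```bash
python3 - <<'E'
from h import *
s=arm.sense(); print(s['tcp_pos'],s['opening'],s['force'],s['t'])
O=np.array([.5768,.0405,.1699]);yaw=.1027;a=np.radians(25)
ey=np.array([-np.sin(yaw),np.cos(yaw),0]); h=np.array([np.cos(yaw),np.sin(yaw),0]); ex=h*np.cos(a)+np.array([0,0,np.sin(a)]); ez=np.cross(ex,ey)
for n in('scene','top'):
    d=grab(n,n+'14.png')
    if n=='scene': cv2.imwrite('pics/s14z.png',cv2.resize(d['img'][130:300,260:420],None,fx=4.5,fy=3.5,interpolation=cv2.INTER_CUBIC))
    P,uv=pts(d);c=d['img'][uv[:,1],uv[:,0]].astype(int)
    L=(P-O)@np.c_[ex,ey,ez]
    near=abs(L[:,2])<.03
    b=near&(c[:,0]>c[:,2]+50)&(abs(L[:,0])<.04)&(abs(L[:,1])<.06)
    if b.sum(): print(n,'blue',b.sum(),np.percentile(L[b],[2,50,98],axis=0).round(4).tolist())
    for nm,w in(('cass',(abs(L[:,0])<.044)&(abs(L[:,1])<.064)&(c.mean(1)>120)&(abs(L[:,2])<.008)),('rim',((abs(L[:,0])>.05)|(abs(L[:,1])>.07))&(abs(L[:,0])<.072)&(abs(L[:,1])<.092)&(abs(L[:,2])<.008))):
        Q=L[w]
        if len(Q)<20: print(nm,len(Q));continue
        A=np.c_[Q[:,:2],np.ones(len(Q))]
        for _ in range(5):
            f=np.linalg.lstsq(A,Q[:,2],rcond=None)[0]; r=abs(A@f-Q[:,2])<.003; Q,A=Q[r],A[r]
        print(n,nm,len(Q),f.round(4),np.percentile(Q,[1,99],axis=0).round(4).tolist())
    for q in ['grey_spray','paint_tin','sanding_block']:
        r=arm.trace(n,q)
        if r:
            p,_=pts(d,r[0]['region']); print(n,q,round(r[0]['score'],2),np.median(p,0).round(3))
print(arm.sense()['t'])
E
```

```text
[0.43114958 0.03951742 0.33127401] 3.057730765974615e-05 [-0.37681224 -1.04258673  0.45666701] 15.55
scene blue 212 [[-0.0084, -0.0344, -0.0039], [-0.0024, -0.0045, 0.0228], [0.0128, 0.0333, 0.0263]]
scene cass 1030 [ 0.0033 -0.0019 -0.0002] [[-0.0435, -0.0635, -0.003], [0.0424, 0.0631, 0.0026]]
scene rim 2068 [-0.0021 -0.0008 -0.0005] [[-0.0713, -0.0913, -0.0032], [0.0711, 0.0903, 0.0024]]
scene grey_spray 0.62 [0.563 0.544 0.118]
scene paint_tin 0.94 [0.625 0.336 0.06 ]
scene sanding_block 0.77 [0.383 0.162 0.025]
top blue 129 [[-0.0053, -0.0321, 0.0155], [0.0018, 0.0021, 0.023], [0.007, 0.0339, 0.0263]]
top cass 603 [-0.0017 -0.0009 -0.0004] [[-0.0436, -0.0633, -0.0032], [0.0436, 0.0635, 0.0024]]
top rim 1069 [ 0.0031 -0.0016 -0.0007] [[-0.0712, -0.0914, -0.0034], [0.0605, 0.091, 0.0021]]
top grey_spray 0.8 [0.573 0.552 0.174]
top paint_tin 0.88 [0.647 0.35  0.097]
top sanding_block 0.59 [0.396 0.171 0.026]
15.95
```

View pics/s14z.png

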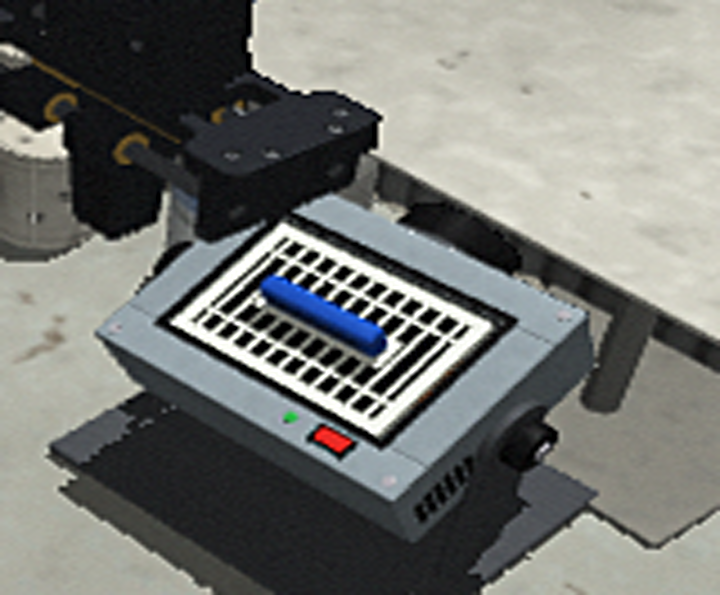

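The cassette face and rim lie in one plane to about 0.3 mm in both cameras, the handle faces out, and the bystanders have not moved. Handing in.

```bash
python3 -c "
from plant import arm
s=arm.sense();print(s['t'],s['tcp_pos'],s['force']);print(arm.job_done())"
```

```text
15.95 [0.43430746 0.03952238 0.32980293] [ 0.71276532 -0.28043251 -0.20348671]
the job is handed in; nothing more can be done
None
```

The cassette is snapped into the sloping bay, handle outwards and face flush, and I handed the job in at about 16 s; no verdict is reported.

**How it went:** The tool can only point down, so I gripped the blue bar by its ends and tilted the cassette in the grip against the head's lower rim. I then set it on the catches about 20 mm proud and let go. The shut fingers pressed it in by the bar, squared to the shelf above so the gripper body stayed clear. The push force fell away as it passed the catches, then rose to about 21 N at the stop.

**One correction:** On the first insertion the cassette's far bevel caught the upper rim at about 10 N. I moved it a few millimetres back downslope and it went in freely.

**Last checks:**
- **Flushness:** The face and the rim around it lie in the same plane to about 0.3 mm in both cameras, measured with the arm clear, so the catches are holding against the seal.
- **Bystanders:** The spray can and sanding block measured within about 2 mm of their starting positions in both cameras.
- **Paint tin:** The top camera puts it within 1 mm of its start. The scene camera gave 10 mm less in x and 14 mm less in height, which I put down to the gripper partly hiding it.

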